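# Find the hidden battery release and press it

## Robot

A 6-joint arm with a two-finger parallel gripper is mounted at the origin on a cart in front of the work surface, level with it; the furniture and walls round the work are solid. World frame = base frame: x ahead of the robot, y to its left, z up, the work surface at z = 0. Lengths are in mm, angles in rad, forces in N, time in s.
With the tool pointing down it reaches from about 350 to 1000 mm from the base axis. Payload 7.1 kg.
Tool frame: the origin (TCP) lies at the very end of the fingers, on their centre line; the grasp point (between the pads) lies 19 mm behind it; z points along the fingers, y is the line along which they close (so a half turn about z gives the same grasp; the last joint's range is limited). The gripper opens to 85 mm and grips with 20 to 120 N. Pads are 22 mm wide; open, the fingers measure 114 mm over their backs; the gripper's body (76 mm by 85 mm) begins 54 mm behind the grasp point. The pads swing forward as they close: fully open they stand 13 mm farther back than shut.
Start: joints at [-1.253, 0.423, 1.63, -0, 1.089, -0.019], TCP at [206.56, -589.863, 231.319] pointing down, gripper open.
Joint ranges: [-3, 3], [-0.9, 2.11], [0.09, 2.58], [-1.31, 4.45], [0.11, 2.69], [-2.54, 2.54]. Speed limits (rad/s): [2.39, 2.39, 3.01, 3.14, 3.14, 3.14].

## Interface

Orientations are given as a rotation vector (axis times angle).
In Python, from station import monitor, read_camera, camera_model, r gives the robot as it stands.
- The arm moves only by the shell command python3 -m creep 'ROWS' [FORCE]. ROWS is JSON, a list of rows, each a list of 3 entries, a list of its own where there are three numbers: the closure in counts, from 0 (fully open) to 255 (shut), then the shift along the world's x, y, z in m, then the turn, a rotation vector about the world's x, y, z in degrees. In form: [[fingers, [x, y, z], [wx, wy, wz]], ...]. A call has exactly 5 rows; each row shifts and turns the commanded pose from where the row before left it; what a row does not reach is not made up. A row lasts 1/10 s, in which the tool goes at most 50 mm and 8.59 degrees, less where a joint would pass 70% of its speed; a pose out of reach is approached as far as the arm can. A call with a gripper value outside its range is refused whole. The fingers move at their own pace and stop on an object; FORCE is the grip in N (left out, the last holds). Time passes only in rows, so rows that do not move let the fingers close, or fill a call up. It gives the time, the measured TCP pose, the force, the opening and the grip force at its end, in the units of the state.
- monitor.read_state(): the state, without advancing time (a new reading comes with each control period).
- read_camera(name): name is "scene" or "top" or "wrist"; returns the picture (400x640x3 uint8, blue, green, red); there is no depth.
- camera_model(name): a dict with "camera_matrix" (3x3 intrinsics, pixels), "T" (4x4, takes a point from camera to world coordinates). Camera axes: x right, y up, looking along -z (the intrinsics and any distortion apply to the point x, -y, -z); pixel columns grow to the right and rows downward; lengths in mm; the calibration is good to about 2 mm. A picture is of the moment at which its call begins: read the wrist's pose just before it. camera_model takes no time and is no camera call; for the wrist camera it gives the pose at the moment of the call.
- r.job_done(): hands the job in; it is judged then, once.
The state is a dict: "t": time; "q": joint angles; "qvel": joint speeds; "joint_efforts": joint torques, N m; "tool_pos": TCP position; "ee_rot": TCP orientation; "contact_force": force on the tool from outside, world axes, zero at the start; "wrist_torque": the same for the moment, N m; "grip_width": opening from 0.0 (shut) to 1.0 (fully open); "gripper_force": force on a finger pad.
Only numpy, scipy, OpenCV 4.12 (cv2) and the standard library are available. Lean on these libraries where they do the work, as an engineer would, in place of code of your own. Each camera call takes 0.05 s, during which the arm holds its last target. There are 200 camera calls.

## Task

Somewhere in the flat grey panel on top of the blue battery box is a flush release pad of the same grey: feel across the panel with your shut fingertips until you find the spot that gives, and press it fully down so that the yellow-fronted battery tray pops out, then take the hand away. Pick nothing up, and leave the tape roll, nut, jar, padlock and marker pen where they are.

Things in the scene. Friction and masses are not known exactly. Their poses are not given: they have to be found in the camera images.
- battery_box: blue battery box fixed to the bench, 130 (x) x 340 (y) x 80 (z) mm; origin at the centre of its underside, z up; the yellow-fronted battery tray is in its -x face. In the middle of its top is a window, 70 mm (x) by 150 mm (y), centred over the origin, with the grey panel 2 mm below the top
- window (a point): centre of the window, on the surface of the flat hard grey panel, 78 mm above the box's underside; axes as the box's. The release pad's centre is hidden anywhere from y = -45 to +45 mm along this point's y axis, at x = 0; no reading gives it. The panel itself does not give at all, so fingers that overlap it beside the pad are stopped by it
- release_pad (a joint): how far the release pad is pressed down, m: 0 as found, 0.008 fully down; about 2 to 4 N moves it, it has no spring and stays where left. The pad is 46 mm (x) x 44 mm (y), panel grey, edges parallel to the box's, its top 1.5 mm below the panel, a gap of 1.5 mm round it; it goes down only under fingers that are wholly on it
- battery_tray (a joint): how far the battery tray has come out of the box's front (toward the box's -x), m: 0 shut, 0.024 fully released; it is linked to the pad and moves 3 mm for each mm the pad goes down; it has nothing to pull on
- ptfe_tape: white roll of thread tape, 52 mm across, 12 mm high, lying flat on top of the box near its +y end; origin at the centre of its underside
- hex_nut: steel hexagon nut, 30x34x16 mm, lying flat on top of the box near its -y end; origin at the centre of its underside
- brown_jar: brown sample jar with metal lid, 55 mm across, 87 mm high, standing on the bench beside the box's +y end; origin at the centre of its underside
- padlock: red padlock, 65x36x18 mm, lying on the bench beside the box's -y end; origin at the centre of its underside
- marker_pen: black paint marker, 136 mm long, 17 mm thick, lying on the bench well to the robot's left; origin at the centre of its underside

How it is judged (in metres and radians):
At the end, for the whole second after the job is handed in: The release pad is down by more than 6 mm of its 8 mm, the battery tray is out by more than 18 mm of its 24 mm and at rest, and each of the five loose things is within 30 mm of where it stood (value of joint release_pad above 0.006 m and value of joint battery_tray above 0.018 m and velocity of joint battery_tray below 0.01 m/s and distance of each of ptfe_tape, hex_nut, brown_jar, padlock, marker_pen from where it was at the start of the episode below 0.03 m); the robot touches nothing.
It fails at once if the ptfe tape was picked up or moved more than 30 mm (distance of ptfe_tape from where it was at the start of the episode above 0.03 m).
It fails at once if the steel nut was picked up or moved more than 30 mm (distance of hex_nut from where it was at the start of the episode above 0.03 m).
It fails at once if the brown jar was picked up or moved more than 30 mm (distance of brown_jar from where it was at the start of the episode above 0.03 m).
It fails at once if the padlock was picked up or moved more than 30 mm (distance of padlock from where it was at the start of the episode above 0.03 m).
It fails at once if the marker pen was picked up or moved more than 30 mm (distance of marker_pen from where it was at the start of the episode above 0.03 m).
It also fails if it takes over 48 s, if anything falls off the work surface, if the arm or the gripper's body presses on something with over 40 N, if the wrist force passes 120 N, or if a joint passes its speed limit or range.

## Working session

There is one attempt and no reset: what is moved stays moved. The work goes in short steps, Python scripts to look and compute and a shell command to move; the robot and the scene stay as the last step left them, time stands still between calls to the robot, and variables do not carry over. Pictures are saved under pics/ and viewed, at most 10 in all, crops included, and the job is handed in when it is done.

```bash
mkdir -p pics; python3 - <<'E'
from station import monitor, read_camera, camera_model, r
import cv2,numpy as np
s=monitor.read_state();print({k:np.round(v,3).tolist() for k,v in s.items()})
a=read_camera("top");b=read_camera("scene")
cv2.imwrite("pics/top.png",a);cv2.imwrite("pics/scene.png",b)
for n in("top","scene"):
  m=camera_model(n);print(m["camera_matrix"],np.round(m["T"],3),[k for k in m])
E
```

```text
{'t': 0.0, 'q': [-1.253, 0.424, 1.631, 0.0, 1.089, -0.019], 'qvel': [0.0, 0.001, -0.001, 0.001, 0.001, -0.001], 'joint_efforts': [-0.0, -55.737, -28.175, 0.0, 0.007, -0.0], 'tool_pos': [206.387, -589.362, 230.572], 'ee_rot': [-3.096, -0.526, 0.0], 'contact_force': [-0.464, 0.186, 0.485], 'wrist_torque': [0.01, -0.001, -0.018], 'gripper_force': 0.0, 'grip_width': 0.998}
[[437.5743751    0.         322.90247488]
 [  0.         437.5743751  197.29950864]
 [  0.           0.           1.        ]] [[-2.500000e-02  9.930000e-01 -1.150000e-01  3.701420e+02]
 [-1.000000e+00 -2.600000e-02 -1.100000e-02  1.082140e+02]
 [-1.400000e-02  1.150000e-01  9.930000e-01  1.251798e+03]
 [ 0.000000e+00  0.000000e+00  0.000000e+00  1.000000e+00]] ['camera_matrix', 'T']
[[376.27847973   0.         320.28842116]
 [  0.         376.27847973 200.09118822]
 [  0.           0.           1.        ]] [[-7.96000e-01  4.06000e-01 -4.49000e-01  1.43870e+01]
 [-6.05000e-01 -5.43000e-01  5.83000e-01  7.79256e+02]
 [-7.00000e-03  7.35000e-01  6.78000e-01  8.34230e+02]
 [ 0.00000e+00  0.00000e+00  0.00000e+00  1.00000e+00]] ['camera_matrix', 'T']
```

View pics/top.png

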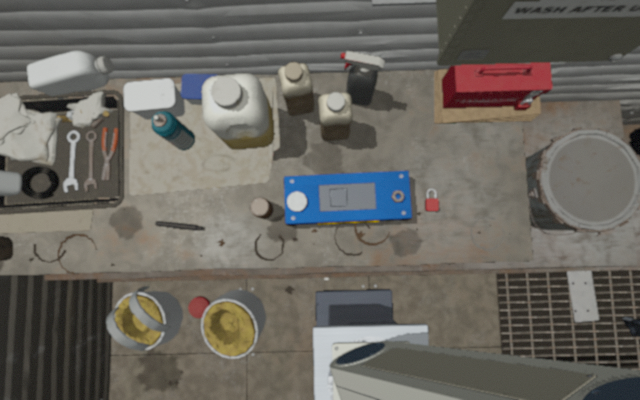

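View pics/scene.png

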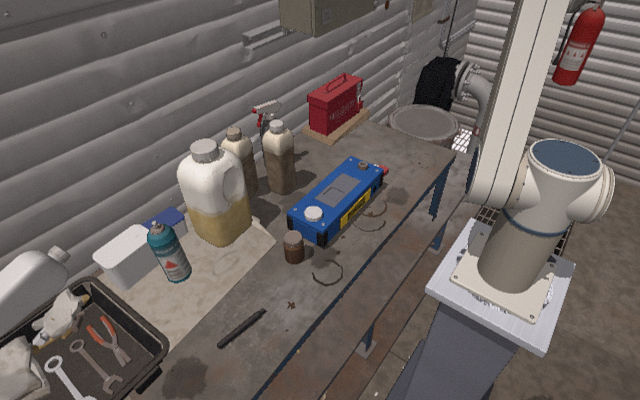

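The top view shows the blue box at about (285–411, 172–225), with the grey window at (318–376, 183–211). There's a faint square outline near (338, 197), and the tape, nut, jar and padlock surround the box. Next I'll measure the box pose and that square.

```bash
cat > h.py <<'E'
import cv2,numpy as np
from station import camera_model
def ray(name,uv,z):
    m=camera_model(name);K=m["camera_matrix"];T=np.array(m["T"])
    d=np.linalg.inv(K)@[uv[0],uv[1],1];d=T[:3,:3]@[d[0],-d[1],-d[2]]
    o=T[:3,3];return (o+d*(z-o[2])/d[2])
E
python3 - <<'E'
from h import *
a=cv2.imread("pics/top.png");h=cv2.cvtColor(a,cv2.COLOR_BGR2HSV)
m=cv2.inRange(h,(100,150,80),(125,255,255));m[:150]=0
c=max(cv2.findContours(m,cv2.RETR_EXTERNAL,cv2.CHAIN_APPROX_NONE)[0],key=cv2.contourArea)
def rep(n,c,z):
    P=np.array([ray("top",p,z)[:2] for p in c[:,0]],np.float32)
    print(n,cv2.minAreaRect(P));return P
rep("box",c,80)
cs,hi=cv2.findContours(m,cv2.RETR_CCOMP,cv2.CHAIN_APPROX_NONE)
for k,x in enumerate(cs):
    if hi[0][k][3]>=0 and cv2.contourArea(x)>60: rep("hole",x,80)
for n,uv,z in[("sq",(338.5,197),77),("jar",(261,208),87),("padlock",(432,203),18)]:print(n,ray("top",uv,z))
cv2.imwrite("pics/crop.png",cv2.resize(a[160:240,245:450],None,fx=3.8,fy=3.8,interpolation=cv2.INTER_CUBIC))
E
```

```text
box ((504.69390869140625, 56.134368896484375), (129.98785400390625, 337.34210205078125), 1.155288577079773)
hole ((505.28662109375, -80.488037109375), (39.77490234375, 38.5108528137207), 42.773193359375)
hole ((506.4032287597656, 56.391780853271484), (80.1976547241211, 160.62579345703125), 1.0869147777557373)
sq [506.41510188  78.84278493  77.        ]
jar [481.10617346 287.31746249  87.        ]
padlock [ 489.21181146 -186.05510796   18.        ]
```

View pics/crop.png

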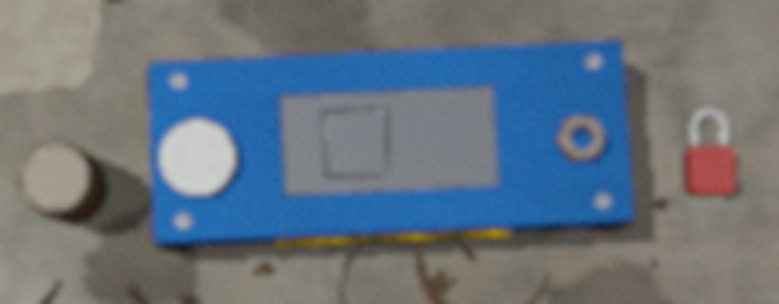

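The outline, at crop (322–388, 107–177), puts the candidate pad at about world (506, 79). The box yaw is about 1.15°. I'll shut the fingers and move above that spot, turning about −18° to line up with the box, and then feel for the pad.

```bash
python3 -m creep '[[255,[0.02,0.0445,0],[0,0,-1.2]],[255,[0.02,0.0445,0],[0,0,-1.2]],[255,[0.02,0.0445,0],[0,0,-1.2]],[255,[0.02,0.0445,0],[0,0,-1.2]],[255,[0.02,0.0445,0],[0,0,-1.2]]]' 40
python3 -m creep '[[255,[0.02,0.0445,0],[0,0,-1.2]],[255,[0.02,0.0445,0],[0,0,-1.2]],[255,[0.02,0.0445,0],[0,0,-1.2]],[255,[0.02,0.0445,0],[0,0,-1.2]],[255,[0.02,0.0445,0],[0,0,-1.2]]]'
python3 -m creep '[[255,[0.02,0.0445,0],[0,0,-1.2]],[255,[0.02,0.0445,0],[0,0,-1.2]],[255,[0.02,0.0445,0],[0,0,-1.2]],[255,[0.02,0.0445,0],[0,0,-1.2]],[255,[0.02,0.0445,0],[0,0,-1.2]]]'
python3 -m creep '[[255,[0,0,0],[0,0,0]],[255,[0,0,0],[0,0,0]],[255,[0,0,0],[0,0,0]],[255,[0,0,0],[0,0,0]],[255,[0,0,0],[0,0,0]]]'
```

```text
t: 0.6
tool_pos: [306.8, -365.4, 231.1]
ee_rot: [-3.12, -0.361, 0.0]
contact_force: [0.9, -0.2, 0.1]
grip_width: 0.145
gripper_force: 0.0
t: 1.1
tool_pos: [406.8, -143.0, 231.3]
ee_rot: [3.135, 0.198, 0.0]
contact_force: [0.7, -0.0, -0.1]
grip_width: -0.005
gripper_force: 0.0
t: 1.6
tool_pos: [506.8, 79.7, 231.2]
ee_rot: [3.141, 0.035, -0.0]
contact_force: [-0.4, -0.9, 0.3]
grip_width: 0.003
gripper_force: 0.0
t: 2.1
tool_pos: [506.2, 76.5, 231.4]
ee_rot: [3.141, 0.033, -0.0]
contact_force: [0.5, 0.0, 0.6]
grip_width: 0.001
gripper_force: 0.0
```

```bash
python3 -m creep '[[255,[0,0.001,-0.04],[0,0,0]],[255,[0,0,-0.04],[0,0,0]],[255,[0,0,-0.04],[0,0,0]],[255,[0,0,-0.02],[0,0,0]],[255,[0,0,0],[0,0,0]]]'
python3 -m creep '[[255,[0,0,-0.004],[0,0,0]],[255,[0,0,-0.003],[0,0,0]],[255,[0,0,-0.002],[0,0,0]],[255,[0,0,0],[0,0,0]],[255,[0,0,0],[0,0,0]]]'
python3 -m creep '[[255,[0,0,-0.001],[0,0,0]],[255,[0,0,-0.001],[0,0,0]],[255,[0,0,-0.001],[0,0,0]],[255,[0,0,-0.001],[0,0,0]],[255,[0,0,0],[0,0,0]]]'
python3 -m creep '[[255,[0,0,-0.001],[0,0,0]],[255,[0,0,-0.001],[0,0,0]],[255,[0,0,-0.001],[0,0,0]],[255,[0,0,0],[0,0,0]],[255,[0,0,0],[0,0,0]]]'
```

```text
t: 2.6
tool_pos: [504.3, 77.6, 88.8]
ee_rot: [3.141, 0.033, -0.009]
contact_force: [-0.3, 0.0, -0.2]
grip_width: -0.002
gripper_force: 0.0
t: 3.1
tool_pos: [506.9, 78.7, 82.9]
ee_rot: [-3.141, -0.036, -0.002]
contact_force: [0.3, -0.3, 0.1]
grip_width: 0.0
gripper_force: 0.0
t: 3.6
tool_pos: [506.4, 78.6, 78.1]
ee_rot: [3.141, 0.036, -0.001]
contact_force: [-0.5, 0.4, -0.4]
grip_width: 0.001
gripper_force: 0.0
t: 4.1
tool_pos: [506.5, 78.6, 75.2]
ee_rot: [3.141, 0.036, -0.0]
contact_force: [-0.4, -0.3, 0.5]
grip_width: -0.001
gripper_force: 0.0
```

Now at z ≈ 75 with no reaction, which is below the panel surface, so this looks like the pad. I'll keep pressing slowly.

```bash
python3 -m creep '[[255,[0,0,-0.001],[0,0,0]],[255,[0,0,-0.001],[0,0,0]],[255,[0,0,0],[0,0,0]],[255,[0,0,0],[0,0,0]],[255,[0,0,0],[0,0,0]]]'
python3 -m creep '[[255,[0,0,-0.001],[0,0,0]],[255,[0,0,-0.001],[0,0,0]],[255,[0,0,0],[0,0,0]],[255,[0,0,0],[0,0,0]],[255,[0,0,0],[0,0,0]]]'
```

```text
t: 4.6
tool_pos: [506.5, 78.6, 73.2]
ee_rot: [3.141, 0.036, -0.0]
contact_force: [-0.5, 0.7, -1.8]
grip_width: 0.002
gripper_force: 0.0
t: 5.1
tool_pos: [506.5, 78.6, 71.2]
ee_rot: [-3.141, -0.036, 0.0]
contact_force: [-0.7, -0.9, 0.2]
grip_width: 0.001
gripper_force: 0.0
```

```bash
python3 -m creep '[[255,[0,0,-0.001],[0,0,0]],[255,[0,0,-0.001],[0,0,0]],[255,[0,0,0],[0,0,0]],[255,[0,0,0],[0,0,0]],[255,[0,0,0],[0,0,0]]]'
python3 -m creep '[[255,[0,0,-0.0005],[0,0,0]],[255,[0,0,-0.0005],[0,0,0]],[255,[0,0,0],[0,0,0]],[255,[0,0,0],[0,0,0]],[255,[0,0,0],[0,0,0]]]'
```

```text
t: 5.6
tool_pos: [506.6, 78.6, 69.3]
ee_rot: [3.141, 0.036, -0.0]
contact_force: [-0.2, -0.7, -0.3]
grip_width: -0.001
gripper_force: 0.0
t: 6.1
tool_pos: [506.6, 78.6, 68.6]
ee_rot: [-3.141, -0.036, -0.0]
contact_force: [-1.5, -0.1, 5.9]
grip_width: 0.002
gripper_force: 2.7
```

```bash
python3 - <<'E'
from station import read_camera
import cv2
a=read_camera("scene");cv2.imwrite("pics/s2.png",cv2.resize(a[140:260,270:410],None,fx=4,fy=4,interpolation=cv2.INTER_CUBIC))
E
```

```text
(no output)
```

View pics/s2.png

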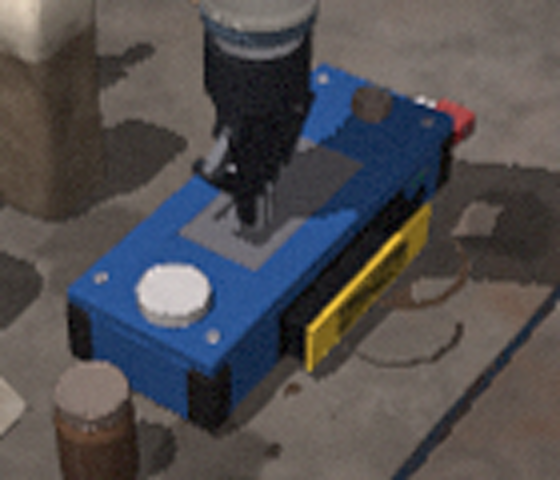

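The tray's yellow front (crop 305–430, 210–370) now stands well clear of the box, and the pad has bottomed at z ≈ 68.5 with about 6 N. I'll press another 0.5 mm to be sure and then take the hand away.

```bash
python3 -m creep '[[255,[0,0,-0.0005],[0,0,0]],[255,[0,0,0],[0,0,0]],[255,[0,0,0],[0,0,0]],[255,[0,0,0],[0,0,0]],[255,[0,0,0],[0,0,0]]]'
python3 -m creep '[[255,[0,0,0.005],[0,0,0]],[255,[0,0,0.01],[0,0,0]],[255,[0,0,0.03],[0,0,0]],[255,[0,0,0.04],[0,0,0]],[255,[0,0,0.04],[0,0,0]]]'
python3 -m creep '[[255,[-0.02,-0.04,0.01],[0,0,0]],[255,[-0.02,-0.04,0.01],[0,0,0]],[255,[-0.02,-0.04,0],[0,0,0]],[255,[-0.02,-0.04,0],[0,0,0]],[255,[-0.02,-0.04,0],[0,0,0]]]'
python3 -m creep '[[255,[-0.02,-0.04,0],[0,0,0]],[255,[-0.02,-0.04,0],[0,0,0]],[255,[-0.02,-0.04,0],[0,0,0]],[255,[0,0,0],[0,0,0]],[255,[0,0,0],[0,0,0]]]'
python3 - <<'E'
from station import read_camera
import cv2
from h import *
a=read_camera("top");cv2.imwrite("pics/t2.png",cv2.resize(a[160:240,150:450],None,fx=2.6,fy=2.6,interpolation=cv2.INTER_CUBIC))
h=cv2.cvtColor(a,cv2.COLOR_BGR2HSV);m=cv2.inRange(h,(22,140,80),(34,255,255));m[:200]=0;m[245:]=0
p=cv2.findNonZero(m)[:,0];x=[ray("top",q,40)[0] for q in p];print("tray front x range",min(x),max(x),"box front",505-65)
E
```

```text
t: 6.65
tool_pos: [506.7, 78.7, 68.5]
ee_rot: [-3.141, -0.036, -0.001]
contact_force: [-2.3, 0.6, 11.7]
grip_width: 0.004
gripper_force: 5.6
t: 7.15
tool_pos: [506.1, 78.6, 194.3]
ee_rot: [3.141, 0.036, -0.001]
contact_force: [0.7, -0.1, -0.4]
grip_width: 0.003
gripper_force: 0.0
t: 7.65
tool_pos: [405.7, -122.7, 213.6]
ee_rot: [3.141, 0.036, 0.002]
contact_force: [0.8, -1.1, 0.1]
grip_width: -0.004
gripper_force: 0.0
t: 8.15
tool_pos: [346.0, -242.2, 213.2]
ee_rot: [3.141, 0.03, 0.001]
contact_force: [0.8, 0.6, -0.3]
grip_width: -0.0
gripper_force: 0.0
tray front x range 411.4248976364927 425.0077683282793 box front 440
```

View pics/t2.png

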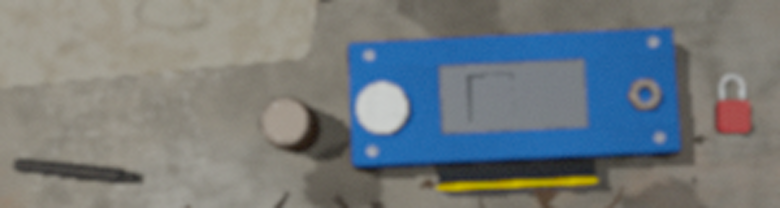

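The pad is recessed at crop (468–515, 73–122), the tray is about 24 mm out, all five loose things look unmoved, and the hand is clear. I'll hand the job in.

```bash
python3 -c "
from station import r
print(r.job_done())"
```

```text
the job is handed in; nothing more can be done
None
```

I pressed the release pad to its stop and the battery tray came out about 24 mm; I located the pad by its faint outline in the top camera and confirmed it by touch there, without feeling across the whole panel, the five loose things look unmoved, and the job is handed in (no verdict was returned).

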